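Zero the peak pointer, then index the nozzle head three clicks and hold

TASK

Get the nozzle ready for its spray check: first turn the small black knob on the round gauge anticlockwise (seen from above) until its red pointer is fully back at the zero stop. Then turn the red handle of the blue dividing head clockwise, feeling the clicks, to the third stop from home and no further, and finish with the gripper still holding it there, because it springs back home if let go. Leave the loose things lying around alone.

Things in the scene. Friction and masses are not known exactly. Their poses are not given: they have to be found in the camera images.
- dividing_head: Blue housing on a dark steel foot, 176 x 94 mm, fixed to the worktop; origin at the centre of the underside, x along its length. Index knob 45 mm from the origin to -x, on an aluminium plate 45 mm above the worktop (green tick at home, black ticks at the stops). A spindle with an upright grey nozzle, top 100 mm above the worktop, 45 mm to +x, turns with the knob.
- index_knob: Index knob of the dividing head with its red bar grip: 46 mm long (its x), 14 mm thick (its y), upright; origin on the turning axis, 45 mm above the worktop; the bar reaches from 10 to 44 mm above this origin. White line and pointer at its -x end. Grip it across the thickness, from above.
- index_angle (a joint): Angle of the index knob in rad: 0 at its home stop, grows clockwise seen from above, up to 2.36. A ball detent clicks at stops every 0.393 rad (third 1.178, fourth 1.571): the turning torque sags towards a stop and jumps up by about 0.05 N m on it. The return spring (0.08 N m at home, 0.11 at the third stop) beats the detent: let go, the knob runs back home, so turn it in one grasp.
- gauge_stand: Grey steel foot 90 x 84 x 18 mm, fixed to the worktop, with a black round dial gauge (65 mm across) lying face up on it, brass stem to -x; origin at the centre of the underside. The glass is 50 mm above the worktop. The gauge's reset knob stands in the middle.
- zero_grip (a point): Point on the axis of the black reset knob, 72 mm above the worktop, at mid-height of its bar grip: 32 mm long (x of this frame), 12 mm thick (y), from 13 mm below to 13 mm above the point. The red drag pointer lies under the bar on the glass, along +x of this frame, and turns with it.
- zero_knob (a joint): Angle of the reset knob and red pointer in rad: 0 at the zero stop (a hard stop), grows clockwise seen from above, so turning it anticlockwise brings it back to 0. Light friction (0.03 N m), stays where it is left. Starts at 0.7 to 1.35.
- spare_coupler: Bystander, leave alone: steel hose coupler standing on its nut, 26 x 30 x 88 mm
- brass_drift: Bystander, leave alone: brass hexagon bar lying down, 17 x 130 x 15 mm
- grease_tub: Bystander, leave alone: white tub with red lid, 59 mm across, 42 mm high
- spanner_10: Bystander, leave alone: small steel spanner lying flat, 144 mm long
- adaptor_brass: Bystander, leave alone: brass threaded adaptor standing on its hexagon, 24 x 27 x 35 mm
- red_cap: Bystander, leave alone: small red plastic cap, 19 mm across, 22 mm high

How it is judged:
By the outcome, as a careful person would: the job done as asked, in the order asked, and still so for the second after the job is handed in, while the arm keeps its last pose, push and grip.
It also fails if it takes over 64 s, if anything falls off the work surface, if the arm or the gripper's body presses on something with over 40 N, if the wrist force passes 120 N, or if a joint passes its speed limit or range.

ROBOT

A 7-joint arm with a two-finger parallel gripper is mounted at the origin on a cart in front of the work surface, level with it; the furniture and walls round the work are solid. World frame = base frame: x ahead of the robot, y to its left, z up, the work surface at z = 0. Lengths are in m, angles in rad, forces in N, time in s.
With the tool pointing down it reaches from about 0.425 to 0.875 m from the base axis. Payload 4.7 kg.
Tool frame: the origin (TCP) lies midway between the tips of the shut fingers; the grasp point (between the pads) lies 19 mm behind it; z points along the fingers, y is the line along which they close (so a half turn about z gives the same grasp; the last joint's range is limited). The gripper opens to 85 mm and grips with 20 to 120 N. Pads are 22 mm wide; open, the fingers measure 114 mm over their backs; the gripper's body (76 mm by 85 mm) begins 54 mm behind the grasp point. The pads swing forward as they close: fully open they stand 13 mm farther back than shut.
Start: joints at [1.127, 0.321, -0.07, 1.45, 0.023, 1.371, -0.057], TCP at [0.287, -0.583, 0.231] pointing down, gripper open.
Joint ranges: [-2.86, 2.86], [-0.3, 2.09], [-1.38, 1.24], [0.06, 2.45], [-1.56, 4.7], [0.09, 2.05], [-2.69, 2.69]. Speed limits (rad/s): [2.57, 2.57, 3.14, 3.14, 3.14, 3.14, 3.14].

INTERFACE

Orientations are given as a unit quaternion [x, y, z, w].
In Python, from plant import robot gives the robot as it stands. The module is installed in compiled form; this text tells all that it offers.
- The arm moves only by the tool jog_arm, never from a script. Its argument "deltas" is a list of rows, each a list of 7 numbers: the finger opening in m, from 0 to 0.0854, then the shift along the world's x, y, z in m, then the turn, a rotation vector about the world's x, y, z in rad. In form: [[hand, dx, dy, dz, rx, ry, rz], ...]. A call has 1 to 12 rows; each row shifts and turns the commanded pose from where the row before left it; what a row does not reach is not made up. A row lasts 1/8 s, in which the tool goes at most 62.5 mm and 10.7 degrees, less where a joint would pass 70% of its speed; a pose out of reach is approached as far as the arm can. A call is refused whole if a number of a shift passes 0.0625 or a number of a turn 0.188, either way. A call with a gripper value outside its range is refused whole. The fingers move at their own pace and stop on an object; "force" is the grip in N (left out, the last holds). Time passes only in rows, so rows that do not move let the fingers close. It gives the time, the measured TCP pose, the force, the opening and the grip force at its end, in the units of the state.
- robot.sense(): the state, without advancing time (a new reading comes with each control period).
- robot.grab_frame(name): name is "side" or "top"; returns a dict with "img" (384x512x3 uint8, red, green, blue), "fx", "fy", "cx", "cy" (pixels), "dist" ([k1, k2, p1, p2, k3] as OpenCV has them; the pictures are not rectified), "camera_from_world" (4x4, takes a point from world to camera coordinates). Camera axes: x right, y down, z forward; pixel columns grow to the right and rows downward; lengths in m; the calibration is good to about 2 mm. A picture is of the moment at which its call begins. There is no depth.
- robot.job_done(): hands the job in; it is judged then, once.
The state is a dict: "clock": time; "joint_pos": joint angles; "joint_vel": joint speeds; "tau": joint torques, N m; "position": TCP position; "orientation": TCP orientation; "force": force on the tool from outside, world axes, zero at the start; "ft_torque": the same for the moment, N m; "gripper_width": finger opening in m; "grip_force": force on a finger pad.
Only numpy, scipy, OpenCV 4.12 (cv2) and the standard library are available. Lean on these libraries where they do the work, as an engineer would, in place of code of your own. Each camera call takes 0.05 s, during which the arm holds its last target. There are 200 camera calls.

## Working session

There is one attempt and no reset: what is moved stays moved. The work goes in short steps, Python scripts to look and compute and a tool call to move; the robot and the scene stay as the last step left them, time stands still between calls to the robot, and variables do not carry over. Pictures are saved under pics/ and viewed, at most 10 in all, crops included, and the job is handed in when it is done.

Besides the shell and the picture viewer there is one more tool, called after "Emit:" by a JSON object that holds its "op" and its "data", one argument or row to a line. jog_arm: Moves the arm, as the interface text tells. Its arguments: {"type":"object","properties":{"deltas":{"type":"array"},"force":{"type":"number"}},"required":["deltas"]}

```bash
mkdir -p pics
cat > h.py <<'E'
import numpy as np, cv2
from plant import robot
def K(f): return np.array([[f['fx'],0,f['cx']],[0,f['fy'],f['cy']],[0,0,1.]])
def ray(f,uv,z):
    T=np.array(f['camera_from_world']);n=cv2.undistortPoints(np.array([[uv]],float),K(f),np.array(f['dist'],float))[0,0]
    R=T[:3,:3];c=-R.T@T[:3,3];d=R.T@np.array([n[0],n[1],1]);return c+d*(z-c[2])/d[2]
def pix(f,p):
    T=np.array(f['camera_from_world'])
    return cv2.projectPoints(np.array([p],float),cv2.Rodrigues(T[:3,:3])[0],T[:3,3],K(f),np.array(f['dist'],float))[0][0,0]
def save(f,name,crop=None,s=1):
    im=f['img'][:,:,::-1]
    if crop: u0,v0,u1,v1=crop; im=im[v0:v1,u0:u1]
    cv2.imwrite('pics/'+name,cv2.resize(im,None,fx=s,fy=s,interpolation=cv2.INTER_CUBIC))
E
python3 - <<'E'
from h import *
for n in('top','side'):
    f=robot.grab_frame(n);save(f,n+'0.png',None,1.5)
    T=f['camera_from_world'];print(n,-T[:3,:3].T@T[:3,3],T[2,:3])
s=robot.sense();print({k:np.round(v,3) for k,v in s.items()})
E
```

```text
top [0.48074597 0.01293293 1.2678831 ] [ 0.07119001  0.01265453 -0.9973825 ]
side [0.43874133 0.91302062 0.72442322] [ 0.1054228  -0.81036451 -0.57636394]
{'clock': np.float64(0.1), 'joint_pos': array([ 1.127,  0.322, -0.07 ,  1.452,  0.023,  1.371, -0.057]), 'joint_vel': array([ 0.001,  0.   , -0.   , -0.003,  0.001,  0.001, -0.003]), 'tau': array([ 0.0000e+00, -4.9488e+01, -3.8400e-01, -3.1521e+01,  1.3000e-02,
        7.0000e-03,  0.0000e+00]), 'position': array([ 0.287, -0.583,  0.23 ]), 'orientation': array([ 0.974,  0.227, -0.   , -0.001]), 'force': array([-0.057, -0.012, -0.151]), 'ft_torque': array([0.037, 0.026, 0.038]), 'grip_force': np.float64(0.0), 'gripper_width': np.float64(0.085)}
```

View pics/top0.png

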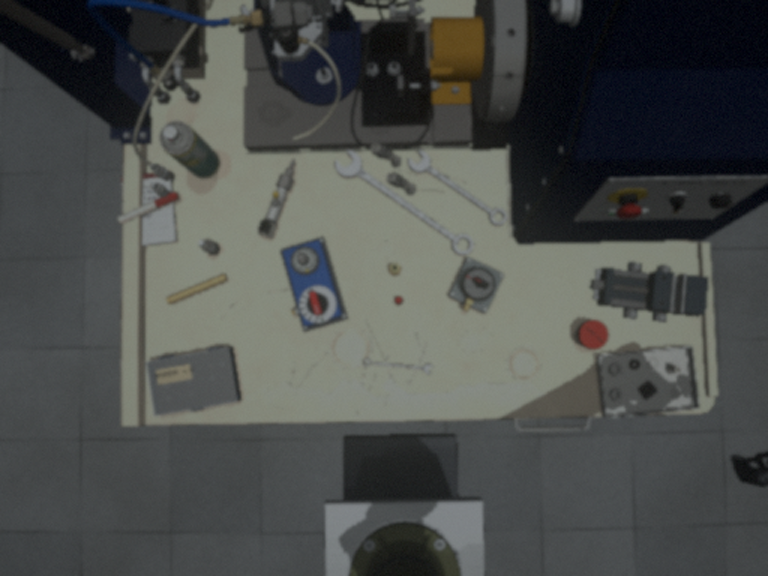

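View pics/side0.png

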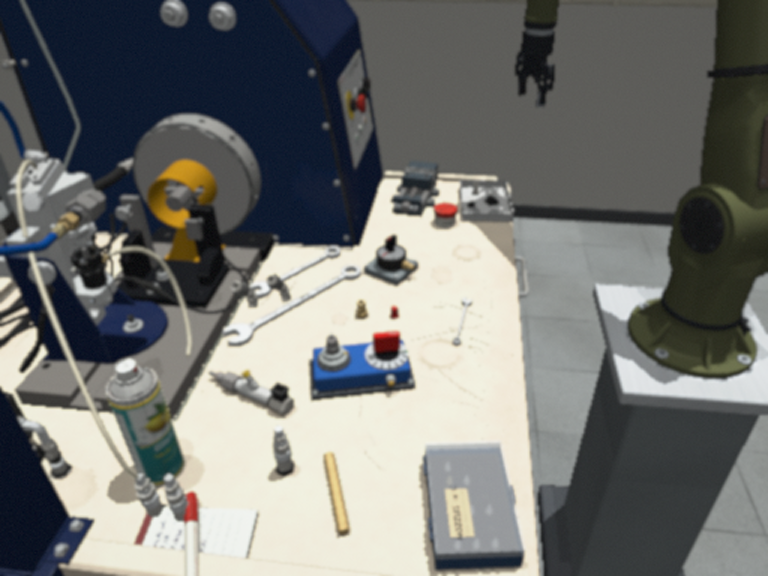

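The top view shows the gauge at about (478,283) and the blue head with its red bar at (318,304), both in 1.5x pixels. The side view shows both clear of obstructions. Next I'll take enlarged crops.

Run:
```python
from h import *
f=robot.grab_frame('top')
im=f['img'][:,:,::-1]
a=im[155:225,285:345];b=im[155:225,180:240]
o=[cv2.resize(i,None,fx=6.5,fy=6.5,interpolation=cv2.INTER_CUBIC) for i in(a,b)]
cv2.imwrite('pics/topc.png',cv2.convertScaleAbs(np.hstack(o),alpha=1.5))
```

```text
(no output)
```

View pics/topc.png

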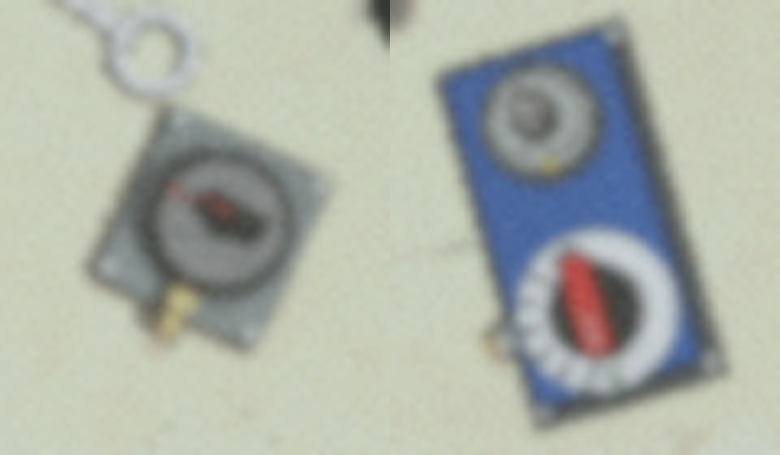

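```bash
cat > m.py <<'E'
from h import *
f=robot.grab_frame('top')
A=lambda x,y:(x/6.5+285-.42,y/6.5+155-.42)
B=lambda x,y:((x-390)/6.5+180-.42,y/6.5+155-.42)
p=lambda n,uv,z:print(n,np.round(ray(f,uv,z),4))
for c in((438,75),(620,18),(728,370),(542,428)):p('foot',B(*c),.005)
p('plate',B(600,311),.045);p('spindle',B(543,122),.05);p('nozzletop',B(535,112),.1)
p('bar-x',B(603,350),.089);p('bar+x',B(574,257),.089)
for c in((165,105),(332,187),(248,350),(90,265)):p('gfoot',A(*c),.018)
p('dial',A(222,222),.05);p('zbar1',A(197,197),.085);p('zbar2',A(262,230),.085);p('ptr',A(172,190),.051)
E
python3 m.py
```

```text
foot [0.6635 0.2395 0.005 ]
foot [0.6887 0.1529 0.005 ]
foot [0.5214 0.1045 0.005 ]
foot [0.4961 0.1921 0.005 ]
plate [0.5481 0.1594 0.045 ]
spindle [0.6344 0.1836 0.05  ]
nozzletop [0.6325 0.1801 0.1   ]
bar-x [0.5286 0.153  0.089 ]
bar+x [0.5696 0.1652 0.089 ]
gfoot [ 0.6391 -0.1355  0.018 ]
gfoot [ 0.5992 -0.2118  0.018 ]
gfoot [ 0.5244 -0.1704  0.018 ]
gfoot [ 0.5653 -0.0985  0.018 ]
dial [ 0.5813 -0.1558  0.05  ]
zbar1 [ 0.5897 -0.1403  0.085 ]
zbar2 [ 0.5745 -0.1684  0.085 ]
ptr [ 0.5962 -0.1335  0.051 ]
```

Emit:
{"op": "jog_arm", "data": {
  "deltas": [
    [0.05, 0.0245, 0.0357, 0, 0, 0, 0.05],
    [0.05, 0.0245, 0.0357, 0, 0, 0, 0.05],
    [0.05, 0.0246, 0.0357, 0, 0, 0, 0.05],
    [0.05, 0.0246, 0.0357, 0, 0, 0, 0.05],
    [0.05, 0.0246, 0.0357, 0, 0, 0, 0.05],
    [0.05, 0.0246, 0.0357, 0, 0, 0, 0.05],
    [0.05, 0.0246, 0.0357, 0, 0, 0, 0.05],
    [0.05, 0.0246, 0.0357, 0, 0, 0, 0.05],
    [0.05, 0.0246, 0.0357, 0, 0, 0, 0.05],
    [0.05, 0.0246, 0.0357, 0, 0, 0, 0.05],
    [0.05, 0.0246, 0.0357, 0, 0, 0, 0.05],
    [0.05, 0.0246, 0.0357, 0, 0, 0, 0.04]
  ]
}}

```text
clock: 1.7
position: [0.5828, -0.1536, 0.2312]
orientation: [0.866, 0.501, -0.0, 0.0]
force: [-0.1, -0.6, 0.2]
gripper_width: 0.0499
grip_force: 0.0
```

Emit:
{"op": "jog_arm", "data": {
  "deltas": [
    [0.05, 0, 0, -0.03, 0, 0, 0],
    [0.05, 0, 0, -0.03, 0, 0, 0],
    [0.05, 0, 0, -0.03, 0, 0, 0],
    [0.05, 0, 0, -0.02, 0, 0, 0],
    [0.05, 0, 0, 0, 0, 0, 0],
    [0.05, 0, 0, 0, 0, 0, 0]
  ]
}}

```text
clock: 2.45
position: [0.5831, -0.1548, 0.1225]
orientation: [0.866, 0.5, 0.001, 0.001]
force: [0.9, -0.3, -0.1]
gripper_width: 0.0502
grip_force: 0.0
```

Run:
```python
from h import *
f=robot.grab_frame('side');g=robot.grab_frame('top')
s=robot.sense();print({k:np.round(s[k],3) for k in('clock','joint_pos','position','orientation','gripper_width','force')})
im=f['img'][:,:,::-1];
o=[cv2.resize(i,(390,390),interpolation=cv2.INTER_CUBIC) for i in(im[115:205,215:305],g['img'][145:235,265:355,::-1])]
cv2.imwrite('pics/c2.png',np.hstack(o))
print(pix(f,(.582,-.155,.072)))
```

```text
{'clock': np.float64(2.55), 'joint_pos': array([ 0.586,  0.329, -0.444,  1.693,  0.153,  1.151, -0.422]), 'position': array([ 0.583, -0.155,  0.123]), 'orientation': array([0.866, 0.5  , 0.001, 0.001]), 'gripper_width': np.float64(0.05), 'force': array([ 0.365,  0.585, -0.722])}
[260.2017172  161.97082387]
```

View pics/c2.png

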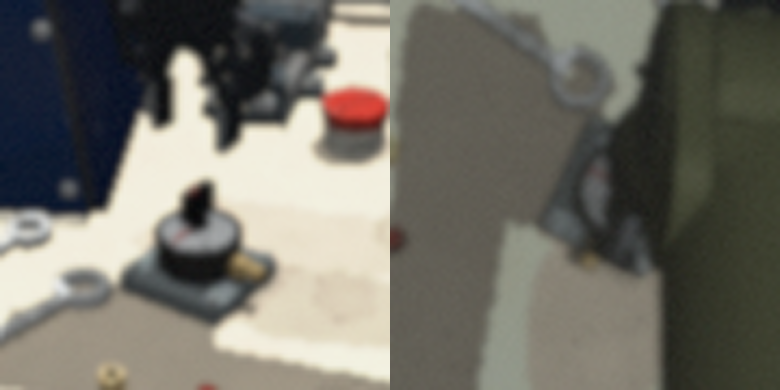

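The side crop shows the black bar at (198,203), full-frame (261,162). That matches the estimated position, and the fingers straddle it. I'll descend and grip.

Emit:
{"op": "jog_arm", "data": {
  "deltas": [
    [0.05, 0, 0, -0.02, 0, 0, 0],
    [0.05, 0, 0, -0.02, 0, 0, 0],
    [0.05, 0, 0, -0.015, 0, 0, 0],
    [0.05, 0, 0, -0.008, 0, 0, 0],
    [0.05, 0, 0, 0, 0, 0, 0],
    [0.02, 0, 0, 0, 0, 0, 0],
    [0.0, 0, 0, 0, 0, 0, 0],
    [0.0, 0, 0, 0, 0, 0, 0],
    [0.0, 0, 0, 0, 0, 0, 0],
    [0.0, 0, 0, 0, 0, 0, 0]
  ],
  "force": 30
}}

```text
clock: 3.8
position: [0.5825, -0.1546, 0.0597]
orientation: [0.866, 0.5, 0.0, 0.0]
force: [-2.2, 1.0, 5.5]
gripper_width: 0.0115
grip_force: 74.2
```

```bash
cat > s.py <<'E'
from h import *
s=robot.sense();q=s['orientation'];print({k:np.round(s[k],3) for k in('clock','joint_pos','position','gripper_width','grip_force','force','ft_torque')},'yaw',2*np.degrees(np.arctan2(q[1],q[0])))
E
python3 s.py
```

```text
{'clock': np.float64(3.8), 'joint_pos': array([ 0.573,  0.395, -0.431,  1.747,  0.188,  1.039, -0.448]), 'position': array([ 0.583, -0.155,  0.06 ]), 'gripper_width': np.float64(0.011), 'grip_force': np.float64(74.234), 'force': array([-2.243,  1.045,  5.53 ]), 'ft_torque': array([ 0.221,  0.538, -0.022])} yaw 60.03323955555158
```

Emit:
{"op": "jog_arm", "data": {
  "deltas": [
    [0.0, 0, 0, 0, 0, 0, 0.08],
    [0.0, 0, 0, 0, 0, 0, 0.1],
    [0.0, 0, 0, 0, 0, 0, 0.1],
    [0.0, 0, 0, 0, 0, 0, 0.1],
    [0.0, 0, 0, 0, 0, 0, 0.1],
    [0, 0, 0, 0, 0, 0, 0.0]
  ]
}}

```text
clock: 4.55
position: [0.5816, -0.1543, 0.0597]
orientation: [0.722, 0.692, -0.001, -0.001]
force: [-5.6, 0.9, 7.7]
gripper_width: 0.0115
grip_force: 74.8
```

```bash
python3 s.py
```

```text
{'clock': np.float64(4.55), 'joint_pos': array([ 0.64 ,  0.41 , -0.515,  1.745,  0.229,  1.048,  0.003]), 'position': array([ 0.582, -0.154,  0.06 ]), 'gripper_width': np.float64(0.011), 'grip_force': np.float64(74.825), 'force': array([-5.596,  0.944,  7.694]), 'ft_torque': array([0.399, 1.14 , 0.02 ])} yaw 87.5800710924409
```

Emit:
{"op": "jog_arm", "data": {
  "deltas": [
    [0.0, 0, 0, 0, 0, 0, 0.08],
    [0.0, 0, 0, 0, 0, 0, 0.08],
    [0.0, 0, 0, 0, 0, 0, 0.0],
    [0, 0, 0, 0, 0, 0, 0.0]
  ]
}}

```text
clock: 5.05
position: [0.5812, -0.1543, 0.0597]
orientation: [0.665, 0.747, -0.001, -0.001]
force: [-7.2, 1.5, 8.7]
gripper_width: 0.0112
grip_force: 75.0
```

```bash
python3 s.py
```

```text
{'clock': np.float64(5.05), 'joint_pos': array([ 0.662,  0.415, -0.543,  1.745,  0.243,  1.051,  0.151]), 'position': array([ 0.581, -0.154,  0.06 ]), 'gripper_width': np.float64(0.011), 'grip_force': np.float64(74.981), 'force': array([-7.16 ,  1.51 ,  8.655]), 'ft_torque': array([0.406, 1.313, 0.002])} yaw 96.7052419487433
```

Emit:
{"op": "jog_arm", "data": {
  "deltas": [
    [0.0, 0, 0, 0, 0, 0, 0.06],
    [0.0, 0, 0, 0, 0, 0, 0.06],
    [0.0, 0, 0, 0, 0, 0, 0.0],
    [0, 0, 0, 0, 0, 0, 0.0]
  ]
}}

```text
clock: 5.55
position: [0.5809, -0.1544, 0.0596]
orientation: [0.619, 0.786, -0.001, -0.001]
force: [-6.7, 0.5, 10.4]
gripper_width: 0.0113
grip_force: 75.1
```

```bash
python3 s.py
```

```text
{'clock': np.float64(5.55), 'joint_pos': array([ 0.679,  0.42 , -0.565,  1.744,  0.254,  1.054,  0.263]), 'position': array([ 0.581, -0.154,  0.06 ]), 'gripper_width': np.float64(0.011), 'grip_force': np.float64(75.105), 'force': array([-6.689,  0.477, 10.412]), 'ft_torque': array([0.443, 1.49 , 0.021])} yaw 103.57361034986937
```

Emit:
{"op": "jog_arm", "data": {
  "deltas": [
    [0.0, 0, 0, 0, 0, 0, 0.06],
    [0.0, 0, 0, 0, 0, 0, 0.06],
    [0.0, 0, 0, 0, 0, 0, 0.0],
    [0, 0, 0, 0, 0, 0, 0.0]
  ]
}}

```text
clock: 6.05
position: [0.5807, -0.1544, 0.0597]
orientation: [0.572, 0.82, -0.001, -0.002]
force: [-7.9, 1.7, 11.4]
gripper_width: 0.0116
grip_force: 83.8
```

```bash
python3 s.py
```

```text
{'clock': np.float64(6.05), 'joint_pos': array([ 0.697,  0.424, -0.586,  1.744,  0.264,  1.057,  0.372]), 'position': array([ 0.581, -0.154,  0.06 ]), 'gripper_width': np.float64(0.012), 'grip_force': np.float64(83.833), 'force': array([-7.924,  1.689, 11.357]), 'ft_torque': array([ 0.598,  1.613, -1.285])} yaw 110.1863645210141
```

Emit:
{"op": "jog_arm", "data": {
  "deltas": [
    [0.0, 0, 0, 0, 0, 0, 0.05],
    [0.0, 0, 0, 0, 0, 0, 0.05],
    [0.0, 0, 0, 0, 0, 0, 0.0],
    [0, 0, 0, 0, 0, 0, 0.0]
  ]
}}

```text
clock: 6.55
position: [0.5811, -0.1556, 0.0603]
orientation: [0.532, 0.847, -0.0, -0.001]
force: [-8.0, 2.0, 11.6]
gripper_width: 0.0116
grip_force: 110.9
```

```bash
python3 s.py
```

```text
{'clock': np.float64(6.55), 'joint_pos': array([ 0.711,  0.428, -0.603,  1.742,  0.273,  1.059,  0.464]), 'position': array([ 0.581, -0.156,  0.06 ]), 'gripper_width': np.float64(0.012), 'grip_force': np.float64(110.867), 'force': array([-7.988,  2.044, 11.648]), 'ft_torque': array([ 0.197,  1.571, -2.222])} yaw 115.71107986202
```

The hard stop is clearly felt: moment about z is -2.2 N m. I'll unload most of it before releasing.

Emit:
{"op": "jog_arm", "data": {
  "deltas": [
    [0.0, 0, 0, 0, 0, 0, -0.03],
    [0.0, 0, 0, 0, 0, 0, -0.03],
    [0, 0, 0, 0, 0, 0, 0.0]
  ]
}}

```text
clock: 6.92
position: [0.5811, -0.1555, 0.0602]
orientation: [0.556, 0.831, -0.001, -0.001]
force: [-7.5, 1.3, 10.8]
gripper_width: 0.0117
grip_force: 76.1
```

```bash
python3 s.py
```

```text
{'clock': np.float64(6.925), 'joint_pos': array([ 0.702,  0.425, -0.592,  1.743,  0.269,  1.057,  0.41 ]), 'position': array([ 0.581, -0.156,  0.06 ]), 'gripper_width': np.float64(0.012), 'grip_force': np.float64(76.11), 'force': array([-7.538,  1.35 , 10.8  ]), 'ft_torque': array([ 0.083,  1.504, -0.986])} yaw 112.49678820425378
```

Emit:
{"op": "jog_arm", "data": {
  "deltas": [
    [0.0, 0, 0, 0, 0, 0, -0.03],
    [0, 0, 0, 0, 0, 0, 0.0]
  ]
}}

```text
clock: 7.18
position: [0.5811, -0.1554, 0.0602]
orientation: [0.568, 0.823, -0.001, -0.001]
force: [-7.2, 0.8, 11.6]
gripper_width: 0.0112
grip_force: 62.2
```

```bash
python3 s.py
```

```text
{'clock': np.float64(7.175), 'joint_pos': array([ 0.698,  0.424, -0.587,  1.743,  0.267,  1.057,  0.383]), 'position': array([ 0.581, -0.155,  0.06 ]), 'gripper_width': np.float64(0.011), 'grip_force': np.float64(62.177), 'force': array([-7.194,  0.798, 11.56 ]), 'ft_torque': array([-0.088,  1.62 , -0.715])} yaw 110.8430518872666
```

Emit:
{"op": "jog_arm", "data": {
  "deltas": [
    [0.05, 0, 0, 0, 0, 0, 0],
    [0.05, 0, 0, 0, 0, 0, 0],
    [0.05, 0, 0, 0, 0, 0, 0],
    [0.05, 0, 0, 0.03, 0, 0, 0],
    [0.05, 0, 0, 0.04, 0, 0, 0],
    [0.05, 0, 0, 0.05, 0, 0, 0],
    [0.05, -0.01, 0.05, 0.02, 0, 0, 0.1],
    [0.05, -0.01, 0.06, 0, 0, 0, 0.15],
    [0.05, 0, 0.06, 0, 0, 0, 0.15],
    [0.05, 0, 0.06, 0, 0, 0, 0.15]
  ]
}}

```text
clock: 8.43
position: [0.562, 0.0768, 0.1985]
orientation: [0.319, 0.948, -0.0, 0.0]
force: [0.5, 0.1, -0.8]
gripper_width: 0.0501
grip_force: 0.0
```

```bash
python3 s.py
python3 - <<'E'
from h import *
f=robot.grab_frame('side');g=robot.grab_frame('top')
o=[cv2.resize(i[:,:,::-1],(390,390),interpolation=cv2.INTER_CUBIC) for i in(f['img'][140:190,235:285],g['img'][160:220,287:347])]
cv2.imwrite('pics/c3.png',np.hstack(o))
E
```

```text
{'clock': np.float64(8.425), 'joint_pos': array([ 0.535,  0.252, -0.829,  1.684,  0.194,  1.29 ,  0.59 ]), 'position': array([0.562, 0.077, 0.199]), 'gripper_width': np.float64(0.05), 'grip_force': np.float64(0.0), 'force': array([ 0.486,  0.107, -0.802]), 'ft_torque': array([-0.007, -0.071, -0.024])} yaw 142.7930319269112
```

View pics/c3.png

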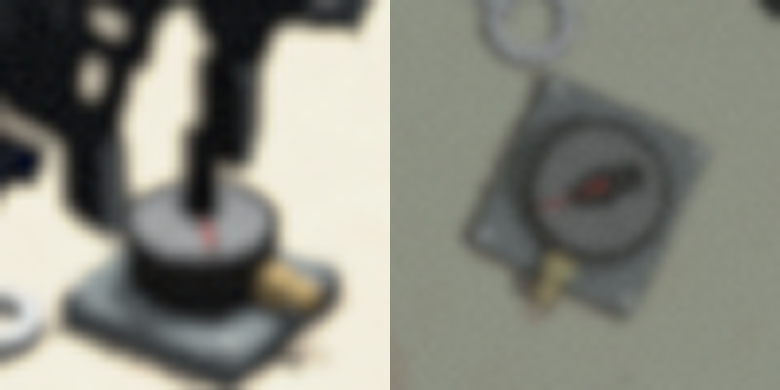

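The pointer moved from upper-left to lower-left, tip about (545,210) from centre (600,188), and rests at the stop. Now the index knob.

Emit:
{"op": "jog_arm", "data": {
  "deltas": [
    [0.05, -0.002, 0.014, 0, 0, 0, 0.156],
    [0.05, -0.002, 0.014, 0, 0, 0, 0.156],
    [0.05, -0.002, 0.014, 0, 0, 0, 0.156],
    [0.05, -0.002, 0.014, 0, 0, 0, 0.156],
    [0.05, -0.002, 0.014, 0, 0, 0, 0.156],
    [0.05, -0.003, 0.0127, 0, 0, 0, 0.154],
    [0.05, 0, 0, -0.02, 0, 0, 0],
    [0.05, 0, 0, -0.03, 0, 0, 0],
    [0.05, 0, 0, -0.02, 0, 0, 0],
    [0.05, 0, 0, 0, 0, 0, 0],
    [0.05, 0, 0, 0, 0, 0, 0]
  ]
}}

```text
clock: 9.9
position: [0.5498, 0.1581, 0.1289]
orientation: [-0.139, 0.99, 0.0, 0.0]
force: [-0.6, 0.9, -0.1]
gripper_width: 0.0502
grip_force: 0.0
```

```bash
python3 s.py
python3 - <<'E'
from h import *
f=robot.grab_frame('side');u,v=pix(f,(.549,.1595,.085)).astype(int);print(u,v)
save(f,'c4.png',(u-40,v-50,u+40,v+30),6)
E
```

```text
{'clock': np.float64(9.9), 'joint_pos': array([ 0.483,  0.383, -0.971,  1.75 ,  0.339,  1.188,  1.267]), 'position': array([0.55 , 0.158, 0.129]), 'gripper_width': np.float64(0.05), 'grip_force': np.float64(0.0), 'force': array([-0.646,  0.884, -0.149]), 'ft_torque': array([0.07 , 0.023, 0.011])} yaw 196.00807163473232
257 223
```

View pics/c4.png

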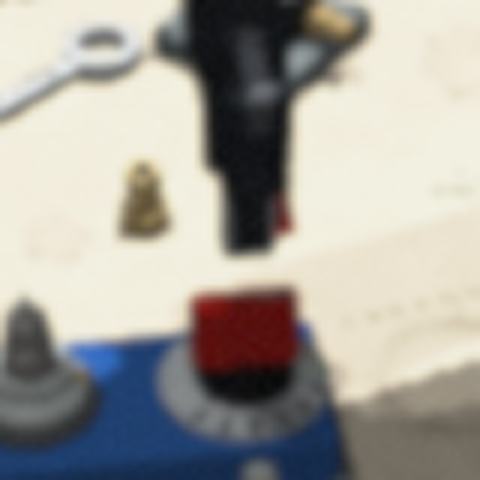

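The finger at x≈250 is centred over the red bar, x 193–297. I'll descend and grip.

Emit:
{"op": "jog_arm", "data": {
  "deltas": [
    [0.05, 0, 0.001, -0.02, 0, 0, 0],
    [0.05, 0, 0, -0.02, 0, 0, 0],
    [0.05, 0, 0, -0.018, 0, 0, 0],
    [0.05, 0, 0, -0.01, 0, 0, 0],
    [0.05, 0, 0, 0, 0, 0, 0],
    [0.02, 0, 0, 0, 0, 0, 0],
    [0.0, 0, 0, 0, 0, 0, 0],
    [0.0, 0, 0, 0, 0, 0, 0],
    [0.0, 0, 0, 0, 0, 0, 0],
    [0.0, 0, 0, 0, 0, 0, 0]
  ],
  "force": 50
}}

```text
clock: 11.2
position: [0.5493, 0.1609, 0.0613]
orientation: [-0.14, 0.99, 0.001, 0.001]
force: [-2.0, 4.8, 4.8]
gripper_width: 0.0129
grip_force: 50.5
```

```bash
python3 s.py
```

```text
{'clock': np.float64(11.2), 'joint_pos': array([ 0.433,  0.463, -0.924,  1.81 ,  0.415,  1.075,  1.209]), 'position': array([0.549, 0.161, 0.061]), 'gripper_width': np.float64(0.013), 'grip_force': np.float64(50.523), 'force': array([-2.029,  4.771,  4.783]), 'ft_torque': array([ 0.996,  0.355, -0.285])} yaw 196.09346811141543
```

Emit:
{"op": "jog_arm", "data": {
  "deltas": [
    [0.0, 0, 0, 0, 0, 0, -0.1],
    [0.0, 0, 0, 0, 0, 0, -0.1],
    [0.0, 0, 0, 0, 0, 0, -0.1],
    [0.0, 0, 0, 0, 0, 0, 0],
    [0.0, 0, 0, 0, 0, 0, 0]
  ]
}}

```text
clock: 11.82
position: [0.5494, 0.1605, 0.0613]
orientation: [0.008, 1.0, 0.001, 0.001]
force: [-2.1, 4.3, 6.3]
gripper_width: 0.0134
grip_force: 50.5
```

```bash
cat > t.py <<'E'
from h import *
s=robot.sense();q=s['orientation'];y=2*np.arctan2(q[1],q[0]);y+=(y<0)*2*np.pi
print('turned %.3f'%(np.radians(196.3)-y),'tz %.3f'%s['ft_torque'][2],np.round(s['position'],4),np.round(s['force'],1),round(float(s['gripper_width']),4),s['clock'])
E
python3 t.py
```

```text
turned 0.301 tz 0.033 [0.5494 0.1605 0.0613] [-2.1  4.3  6.3] 0.0134 11.825
```

Emit:
{"op": "jog_arm", "data": {
  "deltas": [
    [0.0, 0, 0, 0, 0, 0, -0.03],
    [0.0, 0, 0, 0, 0, 0, 0]
  ]
}}

```text
clock: 12.08
position: [0.5494, 0.1604, 0.0613]
orientation: [0.023, 1.0, 0.001, 0.0]
force: [-2.7, 4.5, 6.3]
gripper_width: 0.0129
grip_force: 50.7
```

```bash
python3 t.py
```

```text
turned 0.331 tz 0.088 [0.5494 0.1604 0.0613] [-2.7  4.5  6.3] 0.0129 12.075
```

Emit:
{"op": "jog_arm", "data": {
  "deltas": [
    [0.0, 0, 0, 0, 0, 0, -0.03],
    [0.0, 0, 0, 0, 0, 0, 0]
  ]
}}

```text
clock: 12.32
position: [0.5494, 0.1604, 0.0613]
orientation: [0.038, 0.999, 0.001, 0.0]
force: [-2.9, 4.2, 5.4]
gripper_width: 0.0131
grip_force: 50.7
```

```bash
python3 t.py
```

```text
turned 0.361 tz -0.019 [0.5494 0.1604 0.0613] [-2.9  4.2  5.4] 0.0131 12.325
```

Emit:
{"op": "jog_arm", "data": {
  "deltas": [
    [0.0, 0, 0, 0, 0, 0, -0.03],
    [0.0, 0, 0, 0, 0, 0, 0]
  ]
}}

```text
clock: 12.58
position: [0.5494, 0.1603, 0.0613]
orientation: [0.053, 0.999, 0.001, 0.0]
force: [-2.1, 3.4, 5.9]
gripper_width: 0.0131
grip_force: 50.7
```

```bash
python3 t.py
```

```text
turned 0.391 tz 0.042 [0.5494 0.1603 0.0613] [-2.1  3.4  5.9] 0.0131 12.575
```

Emit:
{"op": "jog_arm", "data": {
  "deltas": [
    [0.0, 0, 0, 0, 0, 0, -0.03],
    [0.0, 0, 0, 0, 0, 0, 0]
  ]
}}

```text
clock: 12.82
position: [0.5494, 0.1603, 0.0613]
orientation: [0.068, 0.998, 0.001, 0.0]
force: [-2.2, 5.4, 6.7]
gripper_width: 0.0133
grip_force: 50.7
```

```bash
python3 t.py
```

```text
turned 0.421 tz 0.117 [0.5494 0.1603 0.0613] [-2.2  5.4  6.7] 0.0133 12.825
```

Emit:
{"op": "jog_arm", "data": {
  "deltas": [
    [0.0, 0, 0, 0, 0, 0, -0.03],
    [0.0, 0, 0, 0, 0, 0, 0]
  ]
}}

```text
clock: 13.08
position: [0.5494, 0.1602, 0.0613]
orientation: [0.083, 0.997, 0.001, 0.0]
force: [-3.2, 4.6, 7.3]
gripper_width: 0.0133
grip_force: 50.7
```

```bash
python3 t.py
```

```text
turned 0.451 tz 0.058 [0.5494 0.1602 0.0613] [-3.2  4.6  7.3] 0.0133 13.075
```

Emit:
{"op": "jog_arm", "data": {
  "deltas": [
    [0.0, 0, 0, 0, 0, 0, -0.1],
    [0.0, 0, 0, 0, 0, 0, -0.1],
    [0.0, 0, 0, 0, 0, 0, -0.1],
    [0.0, 0, 0, 0, 0, 0, -0.1],
    [0.0, 0, 0, 0, 0, 0, -0.1],
    [0.0, 0, 0, 0, 0, 0, -0.1],
    [0.0, 0, 0, 0, 0, 0, -0.03],
    [0.0, 0, 0, 0, 0, 0, 0]
  ]
}}

```text
clock: 14.08
position: [0.5489, 0.1595, 0.0612]
orientation: [0.388, 0.922, -0.0, -0.0]
force: [-4.4, 1.5, 7.4]
gripper_width: 0.0129
grip_force: 50.9
```

```bash
cat > t.py <<'E'
from h import *
T=[]
for i in range(14):
    robot.grab_frame('side');s=robot.sense();T.append(s['ft_torque'][2])
q=s['orientation'];y=2*np.arctan2(q[1],q[0]);y+=(y<0)*2*np.pi
print('turned %.3f'%(np.radians(196.3)-y),'tz %.3f +- %.3f'%(np.mean(T),np.std(T)/14**.5),np.round(s['position'],4),np.round(s['force'],1),s['clock'])
E
python3 t.py
```

```text
turned 1.081 tz 0.088 +- 0.008 [0.5489 0.1595 0.0613] [-4.4  2.7  8.8] 14.775
```

Emit:
{"op": "jog_arm", "data": {
  "deltas": [
    [0.0, 0, 0, 0, 0, 0, -0.035],
    [0.0, 0, 0, 0, 0, 0, 0]
  ]
}}

```text
clock: 15.02
position: [0.5489, 0.1594, 0.0613]
orientation: [0.404, 0.915, -0.0, -0.0]
force: [-3.7, 2.2, 7.8]
gripper_width: 0.0132
grip_force: 51.0
```

```bash
python3 t.py
```

```text
turned 1.116 tz 0.068 +- 0.005 [0.5489 0.1594 0.0613] [-4.1  2.3  8.6] 15.725
```

Emit:
{"op": "jog_arm", "data": {
  "deltas": [
    [0.0, 0, 0, 0, 0, 0, -0.03],
    [0.0, 0, 0, 0, 0, 0, 0]
  ]
}}

```text
clock: 15.98
position: [0.5489, 0.1594, 0.0613]
orientation: [0.418, 0.909, -0.0, -0.0]
force: [-3.9, 2.7, 8.8]
gripper_width: 0.0135
grip_force: 51.0
```

```bash
python3 t.py
```

```text
turned 1.146 tz 0.077 +- 0.007 [0.5489 0.1594 0.0613] [-3.6  2.1  9.1] 16.675
```

Emit:
{"op": "jog_arm", "data": {
  "deltas": [
    [0.0, 0, 0, 0, 0, 0, -0.025],
    [0.0, 0, 0, 0, 0, 0, 0]
  ]
}}

```text
clock: 16.92
position: [0.5488, 0.1594, 0.0613]
orientation: [0.429, 0.903, -0.0, -0.0]
force: [-4.3, 2.2, 8.6]
gripper_width: 0.0132
grip_force: 51.0
```

```bash
python3 t.py
```

```text
turned 1.171 tz 0.088 +- 0.006 [0.5488 0.1594 0.0613] [-4.5  2.9  8.4] 17.625
```

Emit:
{"op": "jog_arm", "data": {
  "deltas": [
    [0.0, 0, 0, 0, 0, 0, -0.015],
    [0.0, 0, 0, 0, 0, 0, 0]
  ]
}}

```text
clock: 17.88
position: [0.5488, 0.1594, 0.0613]
orientation: [0.436, 0.9, -0.0, -0.0]
force: [-4.2, 2.8, 8.1]
gripper_width: 0.013
grip_force: 51.0
```

```bash
python3 t.py
```

```text
turned 1.186 tz 0.107 +- 0.009 [0.5488 0.1594 0.0613] [-4.7  2.3  8.1] 18.575
```

Emit:
{"op": "jog_arm", "data": {
  "deltas": [
    [0.0, 0, 0, 0, 0, 0, -0.015],
    [0.0, 0, 0, 0, 0, 0, 0]
  ]
}}

```text
clock: 18.82
position: [0.5488, 0.1594, 0.0613]
orientation: [0.442, 0.897, -0.0, -0.0]
force: [-4.0, 2.5, 7.8]
gripper_width: 0.0132
grip_force: 51.0
```

```bash
python3 t.py
```

```text
turned 1.201 tz 0.140 +- 0.005 [0.5488 0.1593 0.0612] [-4.9  1.8  8.3] 19.525
```

Torque sags to 0.07 and then rises to 0.14 N m between 1.17 and 1.20 rad turned. That puts the third stop at about 1.187, which agrees with the geometry. I'll back off to its centre and check.

Emit:
{"op": "jog_arm", "data": {
  "deltas": [
    [0.0, 0, 0, 0, 0, 0, 0.012],
    [0.0, 0, 0, 0, 0, 0, 0],
    [0.0, 0, 0, 0, 0, 0, 0]
  ]
}}

```text
clock: 19.9
position: [0.5488, 0.1594, 0.0613]
orientation: [0.437, 0.899, -0.0, -0.0]
force: [-5.1, 1.6, 9.1]
gripper_width: 0.0132
grip_force: 51.0
```

```bash
python3 t.py
python3 - <<'E'
from h import *
f=robot.grab_frame('side')
a=cv2.resize(f['img'][190:270,200:290,::-1],(450,400),interpolation=cv2.INTER_CUBIC)
b=cv2.resize(f['img'][140:190,240:280,::-1],(320,400),interpolation=cv2.INTER_CUBIC)
cv2.imwrite('pics/c5.png',np.hstack([a,b]))
E
```

```text
turned 1.189 tz 0.125 +- 0.009 [0.5488 0.1594 0.0613] [-5.1  0.6  8.7] 20.6
```

View pics/c5.png

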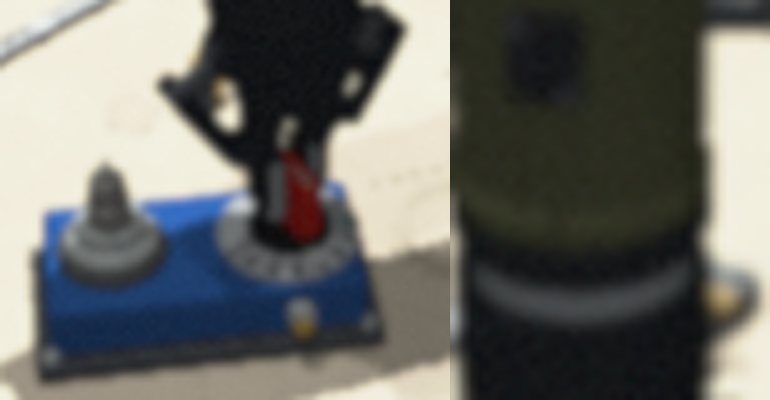

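The red bar at (300,195) has turned with the gripper and is held between the fingers. I'm handing in.

```bash
python3 -c "
from plant import robot
print(robot.job_done())"
```

```text
the job is handed in; nothing more can be done
None
```

The job is handed in: the gauge pointer is back at its zero stop, and the gripper is still holding the dividing head's red handle at the third stop (about 1.18 rad); the hand-in returned no verdict.

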